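# Stand up the drop-side ship case and hold its sprung lid open

## Robot

A 7-joint arm with a two-finger parallel gripper is mounted at the origin on the work surface. World frame = base frame: x ahead of the robot, y to its left, z up, the work surface at z = 0. Lengths are in m, angles in degrees, forces in N, time in s.
With the tool pointing down it reaches from about 0.4 to 0.875 m from the base axis. Payload 6.5 kg.
Tool frame: the origin (TCP) lies at the very end of the fingers, on their centre line; the grasp point (between the pads) lies 19 mm behind it (arm.hold_point_z is the distance from the TCP to the grasp point, in m); z points along the fingers, y is the line along which they close (so a half turn about z gives the same grasp; the last joint's range is limited). The gripper opens to 85 mm and grips with 20 to 120 N. Pads are 22 mm wide; open, the fingers measure 114 mm over their backs; the gripper's body (76 mm by 85 mm) begins 54 mm behind the grasp point. The pads swing forward as they close: fully open they stand 13 mm farther back than shut.
Start: joints at [-71.23, 30.733, -0.252, 88.115, 0.149, 61.152, -4.079], TCP at [0.249, 0.6, 0.231] pointing down, gripper open.
Joint ranges: [-154.64, 154.64], [-21.42, 123.67], [-72.66, 72.17], [13.99, 137.28], [-74.86, 254.86], [10.95, 109.41], [-158.01, 158.01]. Speed limits (degrees/s): [136.94, 136.94, 180, 180, 180, 180, 180].

## Interface

Orientations are given as a 3x3 rotation matrix whose columns are the frame's x, y, z axes.
In Python, from cell import telemetry, vision, arm gives the robot as it stands.
- The arm moves only by the shell command python3 -m creep 'ROWS' [OPENING] [FORCE]. ROWS is JSON, one flat list of numbers, 4 for each row, row after row: the shift along the tool's x, y, z in mm, then the turn about the tool's z in rad. A call has 1 to 20 rows; each row is the pose to reach, as a shift and turn from the pose commanded when the call began, along the tool's axes at that moment; what a row does not reach only later rows make up. A row lasts 1/12 s, in which the tool goes at most 41.7 mm and 7.16 degrees, less where a joint would pass 70% of its speed; a pose out of reach is approached as far as the arm can. A call with a gripper value outside its range is refused whole. OPENING is the closure, from -1 (fully open) to 1 (shut), set as the call begins (- or left out, the last holds). The fingers move at their own pace and stop on an object; FORCE is the grip in N (left out, the last holds). Time passes only in rows, so rows that repeat a pose let the fingers close. It gives the time, the measured TCP pose, the force, the opening and the grip force at its end, in the units of the state.
- telemetry.get_obs(): the state, without advancing time (a new reading comes with each control period).
- vision.capture(name): name is "scene" or "top" or "wrist"; returns the picture (384x512x3 uint8, red, green, blue); there is no depth.
- vision.camera_params(name): a dict with "camera_matrix" (3x3 intrinsics, pixels), "rvec" (rotation vector, rad) and "tvec" (3), from world to camera coordinates, as OpenCV has them. Camera axes: x right, y down, z forward; pixel columns grow to the right and rows downward; lengths in m; the calibration is good to about 2 mm. A picture is of the moment at which its call begins: read the wrist's pose just before it. camera_params takes no time and is no camera call; for the wrist camera it gives the pose at the moment of the call.
- arm.finish_job(): hands the job in; it is judged then, once.
The state is a dict: "time_s": time; "q": joint angles; "dq": joint speeds; "joint_torque": joint torques, N m; "tcp_pos": TCP position; "orientation": TCP orientation; "ft_force": force on the tool from outside, world axes, zero at the start; "torque": the same for the moment, N m; "gripper_width": opening from 0.0 (shut) to 1.0 (fully open); "gripper_force": force on a finger pad.
Only numpy, scipy, OpenCV 4.12 (cv2) and the standard library are available. Lean on these libraries where they do the work, as an engineer would, in place of code of your own. Each camera call takes 0.05 s, during which the arm holds its last target. There are 200 camera calls.

## Task

Set up the little wooden case so the red hull could be lowered into it: fold both dark side panels fully upright by their brass bails so that they stay standing, then lift the blue sprung lid by its bail to 60 degrees above level and hold it there, steady. Finish while still holding the lid at 60 degrees - do not let go, it would snap shut - and leave the hull, anchor, canister and vial stand where they are.

Things in the scene. Friction and masses are not known exactly. Their poses are not given: they have to be found in the camera images.
- case: Birch drop-side case, fixed to the desk; origin on the desk under its centre. Its x axis points from the lid's bailed front edge to the lid's hinge (away from the robot, yaw varies), y to its left side, z up. Floor board 152 x 112 mm, top at z = 32 mm; fixed front and back end boards 8 mm thick, at x = -72 and +72, up to z = 92.
- left_side (a joint): Hinge of the left (+y) dark side panel: 0 = folded out level, 1.571 = fully upright (hard stop); starts 0.2 to 0.7. Friction hinge (0.09 N m, about 1 N at the bail): it stays where left. Hinge line parallel to the case's x at case y = +62, z = 35 mm. Panel 150 mm long, 6 thick, its free edge 57 mm from the hinge line.
- right_side (a joint): Hinge of the right (-y) dark side panel, mirror image of the left: hinge line at case y = -62, z = 35 mm; 0 = folded out level towards -y, 1.571 = fully upright (hard stop); starts 0.2 to 0.7; same friction, sizes and bail.
- lid (a joint): Hinge of the blue lid: 0 = shut, level on the end boards; grows as the front edge rises and swings back; 1.047 = 60 degrees; stop at 1.9. Spring and weight (105 to 210 g) push it shut, about 1 N at the bail; it snaps shut when released. Hinge line parallel to the case's y at case x = +76, z = 95 mm. Lid 150 x 110 x 6 mm, front edge 152 mm from the hinge line.
- left_side_bar (a point): Middle of the grip bar of the left side's brass bail, on the bar's axis. The bail lies in the panel's plane beyond its free edge; 10 mm round bar, parallel to the hinge line and 95 mm from it, 80 mm clear between its two arms, 33 mm clear gap between bar and panel. It can turn between gripping fingers.
- right_side_bar (a point): Middle of the grip bar of the right side's bail, on the bar's axis; same bail as the left one.
- lid_bar (a point): Middle of the grip bar of the lid's brass bail, on the bar's axis. The bail lies in the lid's plane beyond its front edge; 10 mm round bar, parallel to the hinge line and 190 mm from it, 80 mm clear between its arms, 33 mm clear gap to the lid. It can turn between gripping fingers. At 60 degrees it is at case x = -19, z = 260 mm.
- lid_hinge (a point): Middle of the lid's hinge line.
- hull: Bystander: red-lacquered ship hull on two small chocks, 126 x 36 x 53 mm, loose; origin under its centre.
- anchor: Bystander: pewter anchor casting lying flat, about 67 x 64 x 8 mm, loose; origin under its centre.
- canister: Bystander: screw-top aluminium canister, 55 mm across, 88 mm tall, loose; origin under its centre.
- vial_clip: Bystander: brass-based spring clip holding a slender glass vial upright, base 64 mm across, 97 mm tall, loose; origin under its base centre.

How it is judged (in metres and radians):
On the way, in this order (a step that is already met when the one before it is completed fails the run):
1. both side panels stand upright (within 5 degrees) (value of joint each of left_side, right_side above 1.48 rad), for 0.2 s.
2. the fingers hold the lid open at 60 degrees (within 5 degrees), the sides still standing (all of step 1 and value of joint lid between 0.96 and 1.134 rad and contact force between the fingers and lid above 0.4 N), for 0.3 s.
At the end, for the whole second after the job is handed in: Both side panels within 5 degrees of upright (joint above 1.48 rad); the lid at 60 degrees within 5 (0.96 to 1.134 rad), still (under 0.1 rad/s) and carried by the fingers (contact over 0.4 N); nobody has let go (all of step 2 and velocity of joint lid between -0.1 and 0.1 rad/s); the arm keeps its last pose, push and grip.
It fails at once if the hull is shifted by more than 20 mm (distance of hull from where it was at the start of the episode above 0.02 m).
It fails at once if the canister is shifted by more than 20 mm (distance of canister from where it was at the start of the episode above 0.02 m).
It fails at once if the anchor is shifted by more than 20 mm (distance of anchor from where it was at the start of the episode above 0.02 m).
It fails at once if the vial clip is shifted by more than 20 mm (distance of vial_clip from where it was at the start of the episode above 0.02 m).
It fails at once if the vial stand is tipped by more than 20 degrees (angle between vial_clip's own z axis and vertical above 0.35 rad).
It also fails if it takes over 59 s, if anything falls off the work surface, if the arm or the gripper's body presses on something with over 40 N, if the wrist force passes 120 N, or if a joint passes its speed limit or range.

## Working session

There is one attempt and no reset: what is moved stays moved. The work goes in short steps, Python scripts to look and compute and a shell command to move; the robot and the scene stay as the last step left them, time stands still between calls to the robot, and variables do not carry over. Pictures are saved under pics/ and viewed, at most 10 in all, crops included, and the job is handed in when it is done.

```bash
mkdir -p pics; ls
python3 - <<'E'
from cell import telemetry, vision, arm
import cv2, numpy as np
for n in ("scene","top"):
    cv2.imwrite(f"pics/{n}0.png",cv2.resize(vision.capture(n)[:,:,::-1],(800,600),interpolation=cv2.INTER_CUBIC))
    p=vision.camera_params(n);R=cv2.Rodrigues(np.array(p["rvec"]))[0];print(n,(-R.T@np.array(p["tvec"]).ravel()).round(3),np.array(p["camera_matrix"]).round(1).tolist(),R.round(2).tolist())
o=telemetry.get_obs();print(o["orientation"],o["tcp_pos"],arm.hold_point_z,o["time_s"])
E
```

```text
pics
scene [ 1.259 -0.663  0.824] [[461.9, 0.0, 257.4], [0.0, 461.9, 189.6], [0.0, 0.0, 1.0]] [[0.68, 0.73, 0.01], [0.46, -0.42, -0.79], [-0.57, 0.54, -0.62]]
top [ 4.580e-01 -1.000e-03  1.497e+00] [[440.9, 0.0, 254.7], [0.0, 440.9, 189.7], [0.0, 0.0, 1.0]] [[0.01, -1.0, 0.01], [-1.0, -0.01, -0.07], [0.07, -0.01, -1.0]]
[[-9.23487597e-01  3.83627971e-01 -4.87205799e-04]
 [ 3.83628257e-01  9.23486353e-01 -1.52213501e-03]
 [-1.34005659e-04 -1.59257871e-03 -9.99998723e-01]] [0.24920445 0.59971178 0.23048191] 0.0187 0.1
```

View pics/top0.png

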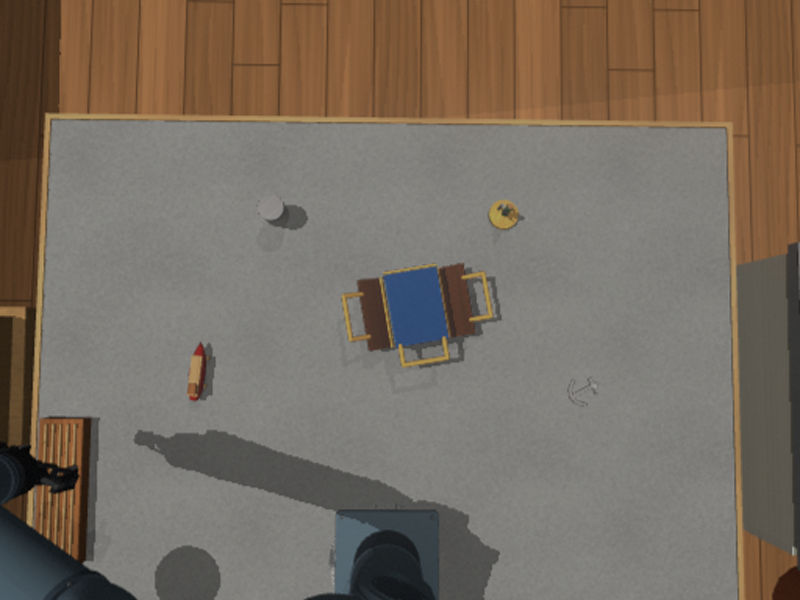

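View pics/scene0.png

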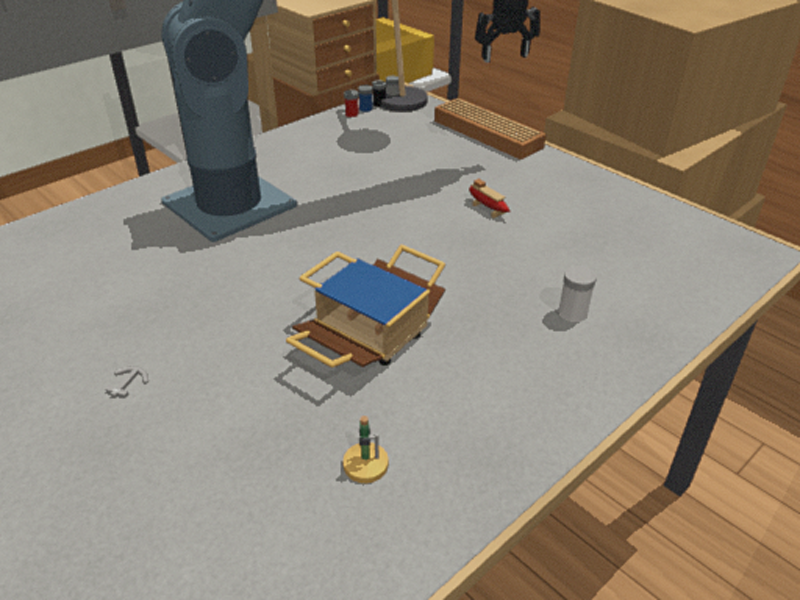

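Top view: case in the middle, around (415,307), lid bail at the bottom, left bar (344,295)-(350,341) and right bar (484,274)-(491,319). The hull, canister, vial and anchor are all well clear. I'll fit the case pose and panel angles using both views.

```bash
cat > h.py <<'E'
from cell import telemetry, vision, arm
import cv2, numpy as np, json
def proj(n,P):
    p=vision.camera_params(n)
    return cv2.projectPoints(np.array(P,float),np.array(p["rvec"],float),np.array(p["tvec"],float),np.array(p["camera_matrix"],float),None)[0][:,0]
def case(v,which,s,r,h):
    "point in world: along s (m) on the flap's width, r from hinge"
    x,y,yaw=v[:3]
    if which=="lid": a=v[5]; q=np.array([.076-r*np.cos(a),s,.095+r*np.sin(a)])
    else:
        a=v[3 if which=="L" else 4]; sg=1 if which=="L" else -1
        q=np.array([s,sg*(.062+r*np.cos(a)),.035+r*np.sin(a)])
    c,t=np.cos(yaw),np.sin(yaw)
    return [x+c*q[0]-t*q[1],y+t*q[0]+c*q[1],q[2]+h]
E
cat > fit.py <<'E'
from h import *
from scipy.optimize import least_squares
k=512/800
D={"top":[("L",.045,.095,344,295),("L",-.045,.095,350,341),("R",.045,.095,484,274),("R",-.045,.095,491,319),("lid",.045,.19,403,364),("lid",-.045,.19,448,357)],
"scene":[("L",-.045,.095,403,249),("L",.045,.095,443,264),("R",-.045,.095,290,341),("R",.045,.095,336,361),("lid",-.045,.19,303,279),("lid",.045,.19,338,255)]}
def res(v):
    out=[]
    for n in D:
        P=[case(list(v)+[0],w,s,r,0) for w,s,r,_,_ in D[n]]
        out.append((proj(n,P)-np.array([[a*k,b*k] for *_,a,b in D[n]])).ravel())
    return np.concatenate(out)
f=least_squares(res,[.55,0,0,.4,.4],loss="soft_l1")
v=list(f.x)+[0];print(np.round(v,4));print(res(f.x).round(1))
json.dump(v,open("v.json","w"))
yaw=v[2]
o=telemetry.get_obs();T=np.array(o["tcp_pos"]);R=np.array(o["orientation"])
for w,r in (("L",.095),("R",.095),("lid",.19)):
    P=np.array(case(v,w,0,r,0));print(w,P.round(3), "tool shift so hold pt on bar",(R.T@(P-[0,0,arm.hold_point_z]-T)*1000).round(0))
print("tool y yaw deg",np.degrees(np.arctan2(R[1,1],R[0,1])),"case yaw",np.degrees(yaw))
E
python3 fit.py
```

```text
[ 0.5408 -0.0559  0.1795  0.5245  0.3798  0.    ]
[-1.2 -0.2 -0.5 -2.  -1.3 -1.6 -0.9 -3.2 -0.1 -0.5 -1.  -0.9 -1.1 -0.9
 -0.4  0.7 -0.8 -1.4 -2.4  1.2 -1.2 -0.6 -1.2 -0.8]
L [0.515 0.086 0.083] tool shift so hold pt on bar [-443. -372.  167.]
R [ 0.568 -0.204  0.07 ] tool shift so hold pt on bar [-602. -620.  180.]
lid [ 0.429 -0.076  0.095] tool shift so hold pt on bar [-425. -555.  155.]
tool y yaw deg 67.4413804069334 case yaw 10.287133485081126
```

```bash
python3 -m creep '[-443,-372,30,-0.574,-443,-372,30,-0.574,-443,-372,30,-0.574,-443,-372,30,-0.574,-443,-372,30,-0.574,-443,-372,30,-0.574,-443,-372,30,-0.574,-443,-372,30,-0.574,-443,-372,30,-0.574,-443,-372,30,-0.574,-443,-372,30,-0.574,-443,-372,30,-0.574,-443,-372,30,-0.574,-443,-372,30,-0.574,-443,-372,30,-0.574,-443,-372,30,-0.574,-443,-372,30,-0.574,-443,-372,30,-0.574,-443,-372,30,-0.574]' 0.2
cat > look.py <<'E'
import sys
from h import *
o=telemetry.get_obs();T=np.array(o["tcp_pos"]);R=np.array(o["orientation"])
if len(sys.argv)>1:
    cv2.imwrite(f"pics/{sys.argv[1]}.png",vision.capture("wrist")[:,:,::-1])
v=json.load(open("v.json"))
if len(sys.argv)>2: print("proj",sys.argv[2],proj("wrist",[case(v,sys.argv[2],s,.19 if sys.argv[2]=="lid" else .095,0) for s in(-.045,0,.045)]).round(0).tolist())
print("t",o["time_s"],"tcp",T.round(4),"q",np.round(o["q"],0),"w",o["gripper_width"],"yaw",np.degrees(np.arctan2(R[1,1],R[0,1])),o["ft_force"],"gf",o["gripper_force"])
for w,r in (("L",.095),("R",.095),("lid",.19)):
    P=np.array(case(v,w,0,r,0));print(w,(R.T@(P-[0,0,arm.hold_point_z]-T)*1000).round(0))
E
python3 look.py w1 L
```

```text
time_s: 1.68
tcp_pos: [0.5152, 0.0884, 0.2013]
orientation: [[-0.983, -0.182, -0.0], [-0.182, 0.983, 0.001], [0.0, 0.001, -1.0]]
ft_force: [0.3, 0.4, -0.3]
gripper_width: 0.4
gripper_force: 0.0
proj L [[248.0, 139.0], [248.0, 188.0], [248.0, 233.0]]
t 1.6833 tcp [0.5152 0.0884 0.2013] q [-17.  21.   3. 109.  -1.  50.  87.] w 0.40005799553346266 yaw 100.48512891514551 [ 0.27226644  0.4304391  -0.34364009] gf 0.0
L [  1.  -2. 137.]
R [   2. -297.  150.]
lid [ 115. -146.  125.]
```

View pics/w1.png

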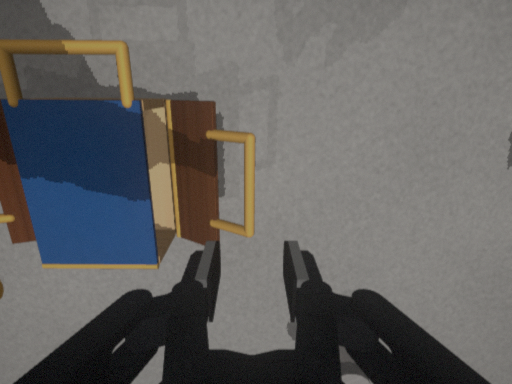

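Wrist view: left bar at column 250, rows 138-233. The prediction was 248, 139-233, so it is about 1 mm off. Descending with a small outward offset, then gripping.

```bash
python3 -m creep '[1,3,30,0,1,3,65,0,1,3,100,0,1,3,125,0,1,3,135,0,1,3,135,0]' 0.3 && python3 -m creep '[0,-4,0,0,0,-4,0,0,0,-4,0,0,0,-4,0,0,0,-4,0,0]' 1 30; python3 look.py
```

```text
time_s: 2.23
tcp_pos: [0.5124, 0.0899, 0.0644]
orientation: [[-0.984, -0.181, -0.004], [-0.181, 0.984, -0.001], [0.004, -0.0, -1.0]]
ft_force: [0.4, -0.1, 0.4]
gripper_width: 0.353
gripper_force: 0.0
time_s: 2.65
tcp_pos: [0.516, 0.0862, 0.0676]
orientation: [[-0.984, -0.179, 0.003], [-0.179, 0.984, 0.001], [-0.003, 0.001, -1.0]]
ft_force: [-0.7, 2.7, 2.2]
gripper_width: 0.1
gripper_force: 29.7
t 2.65 tcp [0.516  0.0862 0.0676] q [-16.  33.   2. 114.  -2.  34.  88.] w 0.09963579847676836 yaw 100.33961154027406 [-0.69736192  2.68960565  2.17552238] gf 29.65307593345642
L [ 1. -0.  4.]
R [   1. -295.   16.]
lid [ 115. -144.   -9.]
```

```bash
python3 -m creep '[0,-3,-5,0,0,-7,-10,0,0,-11,-15,0,0,-16,-20,0,0,-21,-25,0,0,-27,-30,0,0,-33,-34,0,0,-39,-37,0,0,-45,-40,0,0,-52,-43,0,0,-59,-45,0,0,-66,-46,0,0,-73,-47,0,0,-78,-47,0,0,-82,-47,0,0,-85,-47,0,0,-87,-47,0,0,-87,-47,0,0,-87,-47,0]'; python3 look.py w2
python3 - <<'E'
from h import *
o=telemetry.get_obs();h=np.array(o["tcp_pos"])+np.array(o["orientation"])[:,2]*-arm.hold_point_z
v=json.load(open("v.json"));d=h-[v[0],v[1],0];c,s=np.cos(v[2]),np.sin(v[2])
y=-s*d[0]+c*d[1];print("case y,z",y,h[2],"angle",np.arctan2(h[2]-.035,y-.062),np.hypot(h[2]-.035,y-.062))
E
```

```text
time_s: 4.23
tcp_pos: [0.5302, 0.0065, 0.1146]
orientation: [[-0.983, -0.183, -0.001], [-0.183, 0.983, 0.007], [-0.001, 0.007, -1.0]]
ft_force: [-5.9, 19.4, 12.3]
gripper_width: 0.101
gripper_force: 31.4
t 4.2333 tcp [0.5302 0.0065 0.1146] q [ -7.  29.   2. 111.  -2.  40.  97.] w 0.10133659059760626 yaw 100.56866815877405 [-5.89346577 19.38503695 12.26205525] gf 31.39611840248108
L [ 0. 81. 51.]
R [   2. -214.   62.]
lid [115. -63.  38.]
case y,z 0.06304276656844428 0.1333063214859617 angle 1.5601894050193363 0.09831185180952252
```

```bash
python3 -m creep '[0,4,0,0,0,4,0,0,0,4,0,0,0,4,0,0,0,4,-30,0,0,4,-60,0,0,4,-85,0,0,-36,-85,0,0,-76,-85,0,0,-116,-85,0,0,-156,-85,0,0,-196,-85,0,0,-210,-85,0,0,-210,-85,0,0,-210,-85,0]' 0.3; python3 look.py w3 R
```

```text
time_s: 5.53
tcp_pos: [0.5674, -0.208, 0.1978]
orientation: [[-0.984, -0.176, -0.001], [-0.176, 0.984, -0.0], [0.001, 0.0, -1.0]]
ft_force: [0.1, 0.7, 0.3]
gripper_width: 0.348
gripper_force: 0.0
proj R [[253.0, 139.0], [253.0, 187.0], [253.0, 230.0]]
t 5.5333 tcp [ 0.5674 -0.208   0.1978] q [ 11.  28.   7.  97.  -4.  54. 119.] w 0.34845962300666544 yaw 100.15737479377844 [0.13813872 0.7460595  0.34048241] gf 0.0
L [ -0. 299. 134.]
R [ -1.   4. 146.]
lid [113. 154. 122.]
```

View pics/w3.png

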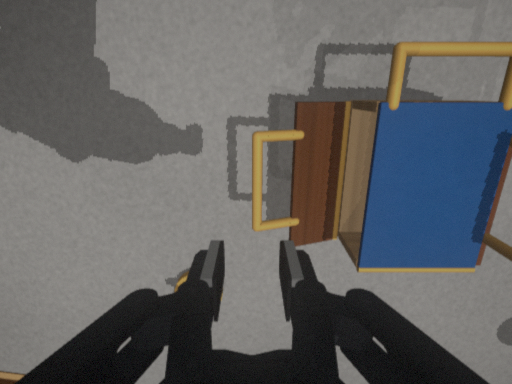

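Wrist view: right bar at column 257, rows 136-227, about 4 px inward of the prediction. I'll check the angle against the panel edge and lid corners in this same picture.

Run:
```python
from h import *
v=json.load(open("v.json"))
print("lid -y corners",proj("wrist",[case(v,"lid",-.055,.152,.003),case(v,"lid",-.055,.002,.003)]).round(0).tolist(),"seen 378,103 359,269")
for a in (.38,.44,.5,.56):
    v[4]=a;print(a,proj("wrist",[case(v,"R",-.045,.095,0),case(v,"R",.045,.095,0),case(v,"R",-.075,.057,0),case(v,"R",.075,.057,0)]).round(0).tolist(), np.array(case(v,"R",0,.095,0)).round(3))
print("seen 257,136 257,227 296,102 290,244")
```

```text
lid -y corners [[376.0, 104.0], [354.0, 270.0]] seen 378,103 359,269
0.38 [[253.0, 139.0], [253.0, 230.0], [292.0, 104.0], [286.0, 249.0]] [ 0.568 -0.204  0.07 ]
0.44 [[256.0, 140.0], [255.0, 232.0], [294.0, 104.0], [287.0, 251.0]] [ 0.567 -0.201  0.075]
0.5 [[259.0, 141.0], [258.0, 234.0], [296.0, 104.0], [289.0, 252.0]] [ 0.567 -0.199  0.081]
0.56 [[262.0, 142.0], [261.0, 237.0], [298.0, 104.0], [291.0, 253.0]] [ 0.566 -0.196  0.085]
seen 257,136 257,227 296,102 290,244
```

```bash
python3 -m creep '[0,3,35,0,0,3,70,0,0,3,105,0,0,3,130,0,0,3,144,0,0,3,144,0]' 0.3 && python3 -m creep '[0,4,0,0,0,4,0,0,0,4,0,0,0,4,0,0,0,4,0,0]' 1 30; python3 look.py
cat > ang.py <<'E'
from h import *
o=telemetry.get_obs();h=np.array(o["tcp_pos"])+np.array(o["orientation"])[:,2]*-arm.hold_point_z
v=json.load(open("v.json"));d=h-[v[0],v[1],0];c,s=np.cos(v[2]),np.sin(v[2])
x=c*d[0]+s*d[1];y=-s*d[0]+c*d[1];print("case x,y,z",x,y,h[2],"side",np.arctan2(h[2]-.035,abs(y)-.062),np.hypot(h[2]-.035,abs(y)-.062),"lid",np.arctan2(h[2]-.095,.076-x),np.hypot(h[2]-.095,.076-x),"F",np.round(o["ft_force"],1),"gf",o["gripper_force"],"w",o["gripper_width"],"t",o["time_s"])
E
python3 ang.py
```

```text
time_s: 6.08
tcp_pos: [0.5655, -0.2011, 0.0514]
orientation: [[-0.983, -0.181, -0.005], [-0.182, 0.983, 0.002], [0.005, 0.003, -1.0]]
ft_force: [-0.4, -0.0, -0.5]
gripper_width: 0.35
gripper_force: 0.0
time_s: 6.5
tcp_pos: [0.5681, -0.2022, 0.057]
orientation: [[-0.984, -0.178, 0.004], [-0.178, 0.984, -0.004], [-0.003, -0.004, -1.0]]
ft_force: [-1.6, -4.9, 0.5]
gripper_width: 0.105
gripper_force: 30.0
t 6.5 tcp [ 0.5681 -0.2022  0.057 ] q [ 11.  39.   5. 102.  -5.  39. 120.] w 0.10547419819916888 yaw 100.25136002593482 [-1.55769847 -4.8920968   0.53530394] gf 30.010298788547516
L [  1. 293.  -8.]
R [ 1. -1.  5.]
lid [115. 149. -20.]
case x,y,z 0.0006830852478342114 -0.14869849183290512 0.07568569158629429 side 0.4387693250637198 0.09577031891956596 lid -0.2510310784445023 0.0777539719711138 F [-1.6 -4.9  0.5] gf 30.010298788547516 w 0.10547419819916888 t 6.5
```

```bash
python3 -m creep '[0,2,-4,0,0,3,-8,0,0,7,-16,0,0,13,-24,0,0,20,-31,0,0,27,-37,0,0,35,-42,0,0,43,-47,0,0,52,-50,0,0,61,-53,0,0,70,-55,0,0,78,-56,0,0,84,-56,0,0,88,-56,0,0,90,-56,0,0,90,-56,0,0,90,-56,0]'; python3 ang.py
```

```text
time_s: 7.92
tcp_pos: [0.553, -0.1148, 0.1166]
orientation: [[-0.984, -0.177, 0.006], [-0.177, 0.984, -0.004], [-0.006, -0.005, -1.0]]
ft_force: [-10.3, -7.3, 34.7]
gripper_width: 0.105
gripper_force: 34.2
case x,y,z 0.001460030756621029 -0.06001191450288634 0.13527190668333822 side 1.5906206735507278 0.10029161357688847 lid 0.49534433385244425 0.08472327592058385 F [-10.3  -7.3  34.7] gf 34.22189712524414 w 0.10518417436231348 t 7.9167
```

```bash
python3 -m creep '[0,1,-3,0,0,2,-6,0,0,2,-6,0]'; python3 ang.py; python3 -m creep '[0,-4,0,0,0,-4,0,0,0,-4,0,0,0,-4,0,0,0,-4,-30,0,0,-4,-60,0,0,-4,-75,0,0,-4,-75,0]' 0.3; python3 look.py
python3 - <<'E'
from h import *
cv2.imwrite("pics/top2.png",cv2.resize(vision.capture("top")[130:260,180:350,::-1],None,fx=4,fy=4,interpolation=cv2.INTER_CUBIC))
E
```

```text
time_s: 8.17
tcp_pos: [0.5525, -0.1144, 0.1175]
orientation: [[-0.984, -0.176, 0.007], [-0.176, 0.984, -0.007], [-0.005, -0.008, -1.0]]
ft_force: [8.7, -15.6, -16.8]
gripper_width: 0.103
gripper_force: 30.8
case x,y,z 0.0009516292953319211 -0.05954253229045845 0.13616718078127288 side 1.595082706135488 0.10119702374464472 lid 0.5017231095669243 0.08559786632214196 F [  8.7 -15.6 -16.8] gf 30.81751585006714 w 0.10308050984541141 t 8.1667
time_s: 8.83
tcp_pos: [0.5539, -0.1126, 0.1956]
orientation: [[-0.984, -0.18, 0.007], [-0.18, 0.984, -0.0], [-0.007, -0.001, -1.0]]
ft_force: [1.0, -0.2, 0.3]
gripper_width: 0.35
gripper_force: 0.0
t 8.8333 tcp [ 0.5539 -0.1126  0.1956] q [  2.  25.   7. 104.  -4.  51. 111.] w 0.3495706418740882 yaw 100.37975593658186 [ 1.04883172 -0.22231783  0.27811488] gf 0.0
L [  3. 203. 131.]
R [  4. -92. 144.]
lid [118.  59. 118.]
```

View pics/top2.png

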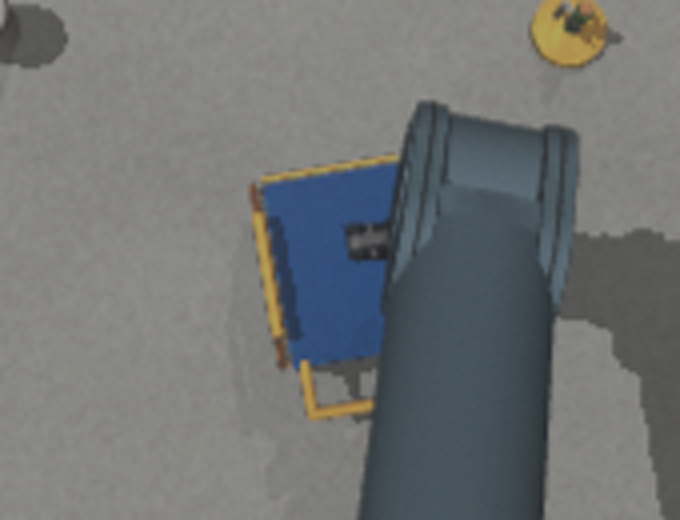

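The left panel stands upright and its bar lies over the panel line. The right one is hidden by the arm. Next, turning 90° and moving above the lid bar, where the wrist picture should show both.

```bash
python3 -m creep '[118,62,0,1.572,118,62,0,1.572,118,62,0,1.572,118,62,0,1.572,118,62,0,1.572,118,62,0,1.572,118,62,0,1.572,118,62,0,1.572,118,62,0,1.572,118,62,0,1.572,118,62,0,1.572,118,62,0,1.572,118,62,0,1.572,118,62,0,1.572,118,62,0,1.572]' 0.3; python3 look.py w4 lid
python3 - <<'E'
from h import *
cv2.imwrite("pics/top3.png",cv2.resize(vision.capture("top")[130:260,180:350,::-1],None,fx=3,fy=3,interpolation=cv2.INTER_CUBIC))
E
```

```text
time_s: 10.13
tcp_pos: [0.4234, -0.0728, 0.1907]
orientation: [[-0.181, 0.983, -0.001], [0.983, 0.181, 0.0], [0.0, -0.001, -1.0]]
ft_force: [0.2, 0.3, 0.2]
gripper_width: 0.349
gripper_force: 0.0
proj lid [[257.0, 249.0], [258.0, 202.0], [258.0, 150.0]]
t 10.1333 tcp [ 0.4234 -0.0728  0.1907] q [-16.  13.  22. 123.  -7.  45.  21.] w 0.3492049942528114 yaw 10.44316263481713 [0.24586678 0.25426664 0.15569443] gf 0.0
L [140. 119. 127.]
R [-155.  118.  139.]
lid [ -4.   5. 114.]
```

View pics/w4.png

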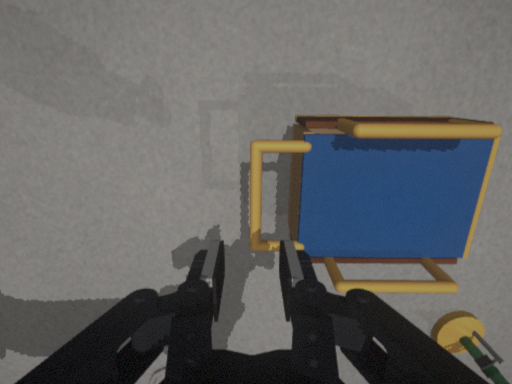

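View pics/top3.png

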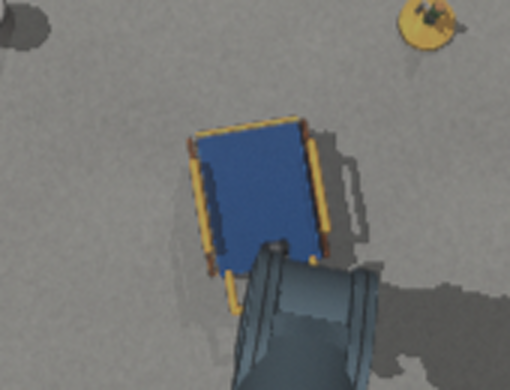

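Both panels stand. The lid bar is at column 257, rows 147-246, matching the prediction. Descending and gripping.

```bash
python3 -m creep '[0,1,35,0,0,1,70,0,0,1,100,0,0,1,111,0,0,1,111,0]' 0.3 && python3 -m creep '[0,3,0,0,0,3,0,0,0,3,0,0,0,3,0,0,0,3,0,0]' 1 50; python3 look.py;python3 ang.py
```

```text
time_s: 10.65
tcp_pos: [0.4227, -0.0729, 0.0778]
orientation: [[-0.179, 0.984, -0.006], [0.984, 0.179, 0.0], [0.001, -0.006, -1.0]]
ft_force: [0.0, 0.5, 1.2]
gripper_width: 0.352
gripper_force: 0.0
time_s: 11.07
tcp_pos: [0.4267, -0.0729, 0.081]
orientation: [[-0.178, 0.984, -0.002], [0.984, 0.178, 0.0], [0.0, -0.002, -1.0]]
ft_force: [-4.8, -1.5, -0.1]
gripper_width: 0.097
gripper_force: 48.7
t 11.0667 tcp [ 0.4267 -0.0729  0.081 ] q [-11.  26.  18. 127. -15.  30.  29.] w 0.09678574536192074 yaw 10.25636002017677 [-4.78569593 -1.47451026 -0.07025181] gf 48.67172956466675
L [141. 115.  17.]
R [-154.  115.   29.]
lid [-4.  1.  5.]
case x,y,z -0.11518827459661336 0.0036152315214550527 0.09971732281803553 side 2.3047983089075355 0.08716141957900363 lid 0.024668698373871388 0.19124646265434453 F [-4.8 -1.5 -0.1] gf 48.67172956466675 w 0.09678574536192074 t 11.0667
```

```bash
python3 -m creep '[0,0,-11,0,0,1,-23,0,0,3,-34,0,0,5,-45,0,0,8,-56,0,0,12,-67,0,0,16,-77,0,0,21,-88,0,0,27,-98,0,0,33,-107,0,0,40,-116,0,0,47,-125,0,0,55,-134,0,0,63,-141,0,0,72,-149,0,0,81,-156,0,0,90,-162,0,0,95,-164,0,0,95,-164,0,0,95,-164,0]'; python3 ang.py; python3 -m creep '[0,0,0,0,0,0,0,0,0,0,0,0,0,0,0,0,0,0,0,0]'; python3 ang.py
python3 - <<'E'
from h import *
im=vision.capture("scene")
cv2.imwrite("pics/s4.png",cv2.resize(im[100:280,150:400,::-1],None,fx=3,fy=3,interpolation=cv2.INTER_CUBIC))
E
```

```text
time_s: 12.73
tcp_pos: [0.5194, -0.0566, 0.2483]
orientation: [[-0.177, 0.984, -0.003], [0.984, 0.177, 0.001], [0.002, -0.002, -1.0]]
ft_force: [-18.9, -0.7, 29.0]
gripper_width: 0.094
gripper_force: 51.9
case x,y,z -0.021110611622712917 0.0030818859133981535 0.2669813293607517 side 1.8195153094646237 0.23934636270372564 lid 1.0567691629536133 0.19750455320935956 F [-18.9  -0.7  29. ] gf 51.90952777862549 w 0.09414052633496788 t 12.7333
time_s: 13.15
tcp_pos: [0.5191, -0.0567, 0.2481]
orientation: [[-0.177, 0.984, -0.003], [0.984, 0.177, 0.001], [0.002, -0.003, -1.0]]
ft_force: [-19.3, -0.0, 29.9]
gripper_width: 0.093
gripper_force: 51.9
case x,y,z -0.021399704951535238 0.0030953390198322018 0.2668116866563274 side 1.8196353893732762 0.23917863022360464 lid 1.0550722165629123 0.19749926125517062 F [-19.3  -0.   29.9] gf 51.85978353023529 w 0.09314459297528425 t 13.15
```

View pics/s4.png

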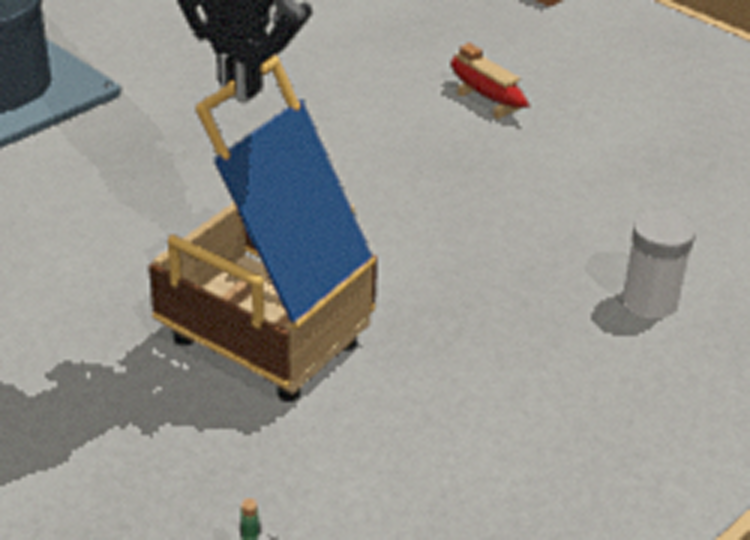

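The lid is up with the fingers on its bar, and the panels stand. I'll ease the radial preload of about 35 N by 3 mm, then check the angle in the image.

```bash
python3 -m creep '[0,-1,-1.5,0,0,-2,-3,0,0,-2,-3,0,0,-2,-3,0,0,-2,-3,0,0,-2,-3,0]'; python3 ang.py
python3 - <<'E'
from h import *
v=json.load(open("v.json"))
for a in (.96,1.047,1.134):
    v[5]=a;print(a,((proj("scene",[case(v,"lid",s,r,0) for s,r in((-.045,.19),(.045,.19),(-.055,.152),(.055,.152))])-[150,100])*3).round(0).tolist())
print("seen bar ends 200,107 275,63; lid front corners 218,158 303,105")
E
```

```text
time_s: 13.7
tcp_pos: [0.5189, -0.0566, 0.2483]
orientation: [[-0.178, 0.984, -0.001], [0.984, 0.178, -0.0], [-0.0, -0.001, -1.0]]
ft_force: [-6.0, -0.4, 9.6]
gripper_width: 0.091
gripper_force: 50.6
case x,y,z -0.021646717249386473 0.0031929192373088074 0.2670300299951155 side 1.8190156360984004 0.23936626238332728 lid 1.0545302570355017 0.19781105279964 F [-6.  -0.4  9.6] gf 50.59427082538605 w 0.09072259739788875 t 13.7
0.96 [[189.0, 112.0], [261.0, 65.0], [204.0, 160.0], [290.0, 101.0]]
1.047 [[202.0, 108.0], [274.0, 61.0], [214.0, 157.0], [300.0, 98.0]]
1.134 [[216.0, 105.0], [288.0, 58.0], [225.0, 156.0], [312.0, 96.0]]
seen bar ends 200,107 275,63; lid front corners 218,158 303,105
```

The seen points match 60° (within about 1°), with low force and a steady hold. Handing in.

```bash
python3 -c "
from cell import arm
print(arm.finish_job())"
```

```text
the job is handed in; nothing more can be done
None
```

I handed the job in at about 14 s with both side panels upright and the lid held steady by its bail at about 60°. The hull, anchor, canister and vial stand were never touched; the hand-in returned no verdict.

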